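# Start the board tester and hold the board in its corner

### The job

On the electronics bench, first press the red plunger of the test jig all the way down to its stop and let it spring back up, which starts the test countdown. Then pick up the green board with the silver heat sink, lay it flat on the jig plate with a long edge along the blue stop and a short edge against the orange stop, and push it snugly into that corner. Finish while still holding it there, firmly pressed against both stops at once, and leave the blue board, solder reel, screwdriver and parts tin where they are.

Things in the scene. Friction and masses are not known exactly. Their poses are not given: they have to be found in the camera images.
- jig: fixed test jig: flat dark-grey metal plate 200 (x) x 170 (y) mm, its upper face 12 mm above the bench. Origin: centre of its underside, on the bench; x along its long side, z up. Blue stop along its +y edge, orange stop along its +x edge, red plunger near its (-x, -y) corner, flat grey lamp strip near its -x edge; the rest is bare. Plate and stops are slippery (friction about 0.2)
- long_stop: blue straight rail fixed to the jig plate, 100 (along jig x) x 16 x 14 mm high, its top 26 mm above the bench. Origin: centre of its underside, on the plate; axes as the jig's. The board's long edge presses its -y face, 8 mm from the origin (at jig y = +69 mm; the rail spans jig x -30 to +70 mm)
- short_stop: orange straight rail fixed to the jig plate, 16 x 70 (along jig y) x 14 mm high, its top 26 mm above the bench. Origin: centre of its underside, on the plate; axes as the jig's. The board's short edge presses its -x face, 8 mm from the origin (at jig x = +84 mm; the rail spans jig y -13 to +57 mm)
- seat (a point): point on the jig plate's upper face where the board's origin lies when the board sits fully in the corner (jig frame x +39, y +34, z +12 mm); axes as the jig's: +x points to the orange stop, +y to the blue stop
- plunger (a joint): travel of the spring plunger in m: 0 up at rest, 0.012 fully down on its stop. A spring pushes it back up: about 3 N at the start of the travel, 9 N at the bottom
- plunger_top (a point): centre of the top of the red plunger head, a disc of 34 mm diameter, 8 mm thick, on a black round housing of 40 mm diameter; the top is 60 mm above the bench at rest and goes straight down when pressed
- board: loose green circuit board in a black carrier, 90 (x) x 70 (y) x 10 mm, 0.11 to 0.22 kg, flat on the bench. Origin: centre of its underside; x along its long side. In its middle a silver finned heat sink, 40 (x) x 24 (y) mm, from 10 to 40 mm above the underside: grip it from above across its 24 mm. Small parts up to 9 mm high beyond 27 mm along x. May be seated either way round (half a turn)
- blue_board: bystander: loose blue circuit board in the same black carrier, 90 x 70 x 10 mm, without heat sink, lying flat on the other side of the jig. Origin: centre of its underside
- reel: bystander: loose metal solder reel, 56 mm diameter, 30 mm high, standing on its flange. Origin: centre of its underside
- screwdriver: bystander: loose screwdriver with a red handle, 170 mm long, lying on the bench near the robot. Origin: under its middle
- parts_tin: bystander: loose white open parts tin, 90 x 90 x 35 mm. Origin: centre of its underside
Things that resemble listed ones, but are neither listed nor needed, are in the scene too. Leave any pink or yellow look-alike of the board alone.

How it is judged:
By the outcome, as a careful person would: the job done as asked, in the order asked, and still so for the second after the job is handed in, while the arm keeps its last pose, push and grip.
It also fails if it takes over 61 s, if anything falls off the work surface, if the arm or the gripper's body presses on something with over 40 N, if the wrist force passes 120 N, or if a joint passes its speed limit or range.

### The arm

A 7-joint arm with a two-finger parallel gripper is mounted at the origin on the work surface. World frame = base frame: x ahead of the robot, y to its left, z up, the work surface at z = 0. Lengths are in m, angles in rad, forces in N, time in s.
With the tool pointing down it reaches from about 0.425 to 0.925 m from the base axis. Payload 6.8 kg.
Tool frame: the origin (TCP) lies at the very end of the fingers, on their centre line; the grasp point (between the pads) lies 19 mm behind it (r.tcp_to_grasp is the distance from the TCP to the grasp point, in m); z points along the fingers, y is the line along which they close (so a half turn about z gives the same grasp; the last joint's range is limited). The gripper opens to 85 mm and grips with 20 to 120 N. Pads are 22 mm wide; open, the fingers measure 114 mm over their backs; the gripper's body (76 mm by 85 mm) begins 54 mm behind the grasp point. The pads swing forward as they close: fully open they stand 13 mm farther back than shut.
Start: joints at [1.016, 0.477, 0.022, 1.555, -0.011, 1.109, -0.083], TCP at [0.292, -0.609, 0.231] pointing down, gripper open.
Joint ranges: [-2.96, 2.96], [-0.34, 2.1], [-1.41, 1.46], [0.24, 2.44], [-1.37, 4.51], [0.17, 1.92], [-2.96, 2.96]. Speed limits (rad/s): [2.39, 2.39, 3.14, 3.14, 3.14, 3.14, 3.14].

### API

Orientations are given as a rotation vector (axis times angle).
In Python, from bench import r gives the robot as it stands.
- The arm moves only by the tool step_arm, never from a script. Its argument "moves" is a list of rows, each a list of 7 numbers: the shift along the tool's x, y, z in mm, then the turn, a rotation vector about the tool's x, y, z in rad, then the finger opening in mm, from 0 to 85.4. A call has 1 to 8 rows; each row is the pose to reach, as a shift and turn from the pose commanded when the call began, along the tool's axes at that moment; what a row does not reach only later rows make up. A row lasts 1/10 s, in which the tool goes at most 50 mm and 8.59 degrees, less where a joint would pass 70% of its speed; a pose out of reach is approached as far as the arm can. A call with a gripper value outside its range is refused whole. The fingers move at their own pace and stop on an object; "grip_force" is the grip in N (left out, the last holds). Time passes only in rows, so rows that repeat a pose let the fingers close. It gives the time, the measured TCP pose, the force, the opening and the grip force at its end, in the units of the state.
- r.get_obs(): the state, without advancing time (a new reading comes with each control period).
- r.grab_frame(name): name is "scene" or "top"; returns a dict with "image" (400x640x3 uint8, red, green, blue), "depth" (400x640 float32, m along the optical axis (not along the pixel's ray), 0 where there is no reading), "mtx" (3x3 intrinsics, pixels), "rvec" (rotation vector, rad) and "tvec" (3), from world to camera coordinates, as OpenCV has them. Camera axes: x right, y down, z forward; pixel columns grow to the right and rows downward; lengths in m; the calibration is good to about 2 mm. A picture is of the moment at which its call begins.
- r.hand_in(): hands the job in; it is judged then, once.
The state is a dict: "clock": time; "joints": joint angles; "qvel": joint speeds; "tau": joint torques, N m; "tcp_pos": TCP position; "orientation": TCP orientation; "contact_force": force on the tool from outside, world axes, zero at the start; "moment": the same for the moment, N m; "grip_width": finger opening in m; "gripper_force": force on a finger pad.
Only numpy, scipy, OpenCV 4.12 (cv2) and the standard library are available. Lean on these libraries where they do the work, as an engineer would, in place of code of your own. Each camera call takes 0.05 s, during which the arm holds its last target. There are 200 camera calls.

## Working session

There is one attempt and no reset: what is moved stays moved. The work goes in short steps, Python scripts to look and compute and a tool call to move; the robot and the scene stay as the last step left them, time stands still between calls to the robot, and variables do not carry over. Pictures are saved under pics/ and viewed, at most 10 in all, crops included, and the job is handed in when it is done.

Besides the shell and the picture viewer there is one more tool, called after "Emit:" as a command line: name --pt "numbers of a row" for each row, then --argument value for the rest. step_arm: Moves the arm, as the interface text tells. Its arguments: {"type":"object","properties":{"moves":{"type":"array","items":{"type":"array","items":{"type":"number"}}},"grip_force":{"type":"number"}},"required":["moves"]}

```bash
mkdir -p pics
cat > h.py <<'E'
import numpy as np, cv2
from scipy.spatial.transform import Rotation as R
from bench import r
def grab(n,tag):
    f=r.grab_frame(n); cv2.imwrite(f'pics/{tag}.png',f['image'][:,:,::-1]); np.savez(f'pics/{tag}.npz',**f); return f
def load(tag): return np.load(f'pics/{tag}.npz')
def ray(f,u,v,z):
    Rm=cv2.Rodrigues(f['rvec'])[0]; c=-Rm.T@f['tvec'].ravel()
    d=Rm.T@np.linalg.inv(f['mtx'])@np.array([u,v,1.]); return c+d*(z-c[2])/d[2]
def cloud(f):
    d=f['depth']; v,u=np.mgrid[:400,:640]; Rm=cv2.Rodrigues(f['rvec'])[0]
    p=np.stack([u,v,np.ones_like(u)],-1)@np.linalg.inv(f['mtx']).T*d[...,None]
    return (p-f['tvec'].ravel())@Rm
E
python3 - <<'E'
from h import *
for n in('top','scene'):
    f=grab(n,n+'0'); print(n,f['mtx'].tolist(),f['tvec'].ravel())
o=r.get_obs(); print(o)
print(R.from_rotvec(o['orientation']).as_matrix().round(3))
E
```

```text
top [[517.9693997785779, 0.0, 321.65588637561234], [0.0, 517.9693997785779, 196.3024321559193], [0.0, 0.0, 1.0]] [0.13342236 0.57044471 1.57596036]
scene [[470.5319628991002, 0.0, 313.6861378373836], [0.0, 470.5319628991002, 196.05046584167357], [0.0, 0.0, 1.0]] [-0.54905565 -0.08331116  1.64598079]
{'clock': 0.1, 'joints': array([ 1.01590533,  0.47773847,  0.02233727,  1.55635943, -0.01151204,
        1.10929127, -0.08309799]), 'qvel': array([-0.00014173, -0.00123653, -0.00060682, -0.00246449, -0.00111629,
       -0.00044961, -0.00038672]), 'tau': array([ 3.01744672e-03, -5.97762966e+01,  1.61294080e+00, -2.81959516e+01,
        1.27173439e-02,  4.97447400e-03, -2.68329188e-05]), 'tcp_pos': array([ 0.29141333, -0.6082579 ,  0.23040583]), 'orientation': array([-3.06195937e+00, -6.95673124e-01,  7.45838642e-04]), 'contact_force': array([-0.94884553,  0.05499154,  0.52290859]), 'moment': array([-0.00293745, -0.01000597,  0.01660392]), 'gripper_force': 0.0, 'grip_width': 0.08527544907320435}
[[ 0.902  0.432 -0.001]
 [ 0.432 -0.902  0.001]
 [-0.    -0.002 -1.   ]]
```

View pics/top0.png

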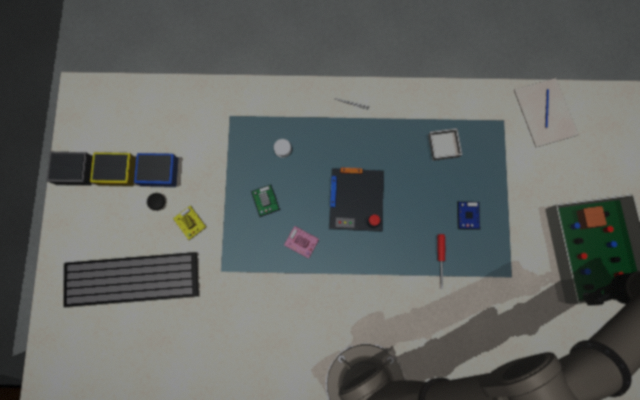

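View pics/scene0.png

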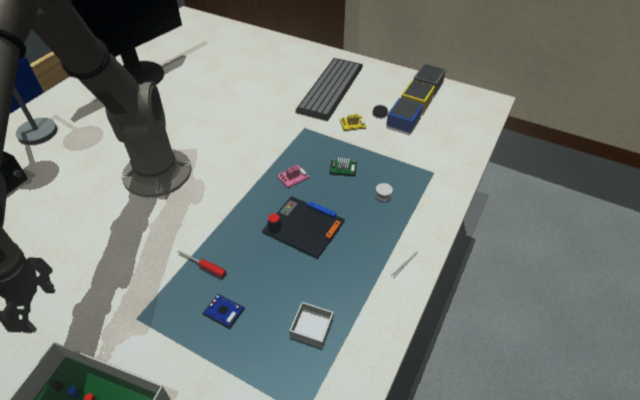

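The top view shows the green board with the silver heat sink at (265,200), the pink look-alike at (301,241) and the yellow one at (190,222). The jig is at about (357,200), its plunger at (375,220), blue stop at (333,192) and orange stop at (352,170). The blue board is at (469,215) and the green instrument on the right, at (595,245), is not the board. I choose (265,200) and check it in a crop.

Run:
```python
from h import *
f=load('top0'); im=f['image'][160:250,240:400,::-1]
cv2.imwrite('pics/crop1.png',cv2.resize(im,None,fx=5,fy=5,interpolation=cv2.INTER_CUBIC))
P=cloud(f)
for n,u,v,z in [('board',265,200,.04),('plunger',375,220,.06),('blue',333,192,.026),('orange',352,170,.026)]:
    print(n,ray(f,u,v,z).round(4),P[v,u].round(4))
# green carrier + jig outlines by height
hsv=cv2.cvtColor(f['image'],cv2.COLOR_RGB2HSV)
for n,(u0,u1,v0,v1) in dict(board=(245,285,180,222),jig=(322,392,160,238)).items():
    sub=P[v0:v1,u0:u1]; m=(sub[...,2]>.006)&(sub[...,2]<.08)
    q=(sub[m][:,:2]*1000).astype(np.float32); print(n,m.sum(),cv2.minAreaRect(q))
sub=P[180:222,245:285];m=sub[...,2]>.025; q=(sub[m][:,:2]*1000).astype(np.float32); print('sink',m.sum(),cv2.minAreaRect(q),sub[m].mean(0))
sub=P[205:235,360:392];m=sub[...,2]>.045; print('pl',m.sum(),cv2.minEnclosingCircle((sub[m][:,:2]*1000).astype(np.float32)),sub[m].mean(0))
```

```text
board [0.5556 0.3244 0.04  ] [0.5573 0.3255 0.031 ]
plunger [ 0.4949 -0.0232  0.06  ] [ 0.4951 -0.0233  0.0588]
blue [0.5884 0.1085 0.026 ] [0.5878 0.1085 0.029 ]
orange [0.6622 0.0481 0.026 ] [0.6627 0.048  0.0241]
board 720 ((560.5267333984375, 330.43280029296875), (137.39674377441406, 127.80802917480469), 1.9997543096542358)
jig 3469 ((573.9544677734375, 30.397361755371094), (254.6407928466797, 226.70806884765625), 1.0402061939239502)
sink 107 ((416.03851318359375, 246.16921997070312), (399.909423828125, 43.84200668334961), 30.520679473876953) [0.53745266 0.31397253 0.15855597]
pl 94 ((382.7297058105469, 49.762874603271484), 148.6856689453125) [ 0.49248833 -0.01812087  0.07785996]
```

View pics/crop1.png

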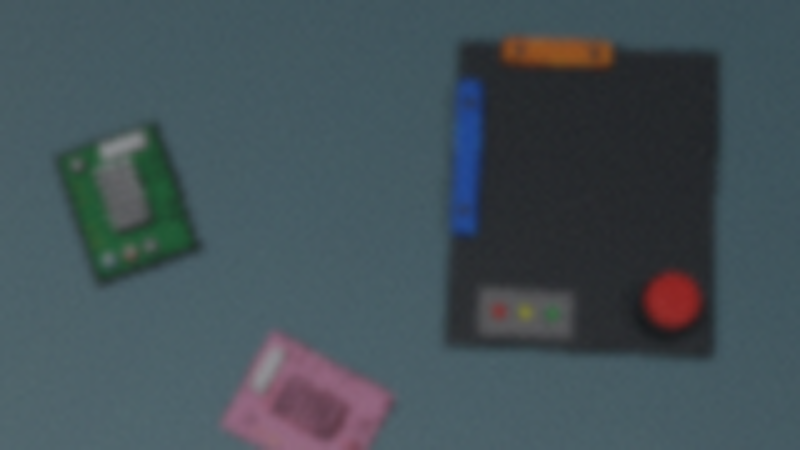

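The crop confirms it: green board with silver fins, corners at about (57,155), (157,123), (200,247) and (99,284). The jig's corners are (460,42), (718,52), (712,355) and (447,347), and the plunger head is at (672,301).

```bash
cat >> h.py <<'E'
def crop(f,pts,z,u0=240,v0=160,s=5): return np.array([ray(f,u0+(x+.5)/s-.5,v0+(y+.5)/s-.5,z)[:2] for x,y in pts])
E
python3 - <<'E'
from h import *
f=load('top0')
def rect(n,p,z):
    q=crop(f,p,z); c=q.mean(0); e=np.roll(q,-1,0)-q
    print(n,c.round(4),np.linalg.norm(e,axis=1).round(4),np.degrees(np.arctan2(e[:,1],e[:,0])).round(1))
rect('board',[(57,155),(157,123),(200,247),(99,284)],.01)
rect('sink',[(97,165),(135,155),(150,222),(112,230)],.04)
rect('jig',[(460,42),(718,52),(712,355),(447,347)],.012)
print('pl',crop(f,[(672,301)],.06))
# scene-camera second opinion for plunger top
s=load('scene0');h=cv2.cvtColor(s['image'],cv2.COLOR_RGB2HSV)[205:240,255:295]
m=((h[...,0]<8)|(h[...,0]>172))&(h[...,1]>140)&(h[...,2]>60); v,u=np.nonzero(m); print(m.sum(),u.mean()+255,v.mean()+205,ray(s,u.mean()+255,v.mean()+205,.056))
print(r.get_obs()['clock'])
E
```

```text
board [0.5612 0.3273] [0.0681 0.0871 0.069  0.0898] [ -70.7 -159.2  111.5   20.2]
sink [0.5614 0.3269] [0.025  0.0447 0.0246 0.0434] [ -73.8 -165.4  103.2   15.1]
jig [0.5694 0.0323] [0.1686 0.1992 0.1692 0.201 ] [-91.3 178.7  89.3  -1.4]
pl [[ 0.49546291 -0.02008442]]
81 273.44444444444446 217.90123456790124 [ 0.49817584 -0.02127763  0.056     ]
0.1
```

Emit:
step_arm --pt "438 -442 60 0 0 0 0" --pt "438 -442 60 0 0 0 0" --pt "438 -442 60 0 0 0 0" --pt "438 -442 60 0 0 0 0" --pt "438 -442 60 0 0 0 0" --pt "438 -442 60 0 0 0 0" --pt "438 -442 60 0 0 0 0" --pt "438 -442 60 0 0 0 0" --grip_force 40

```text
clock: 0.9
tcp_pos: [0.4223, -0.2306, 0.1927]
orientation: [3.064, 0.696, -0.0]
contact_force: [0.3, -0.7, 0.5]
grip_width: -0.0
gripper_force: 0.0
```

Emit:
step_arm --pt "157 -158 80 0 0 0 0" --pt "157 -158 80 0 0 0 0" --pt "157 -158 80 0 0 0 0" --pt "157 -158 80 0 0 0 0" --pt "157 -158 80 0 0 0 0" --pt "157 -158 100 0 0 0 0" --pt "157 -158 110 0 0 0 0" --pt "157 -158 110 0 0 0 0"

```text
clock: 1.7
tcp_pos: [0.494, -0.023, 0.0815]
orientation: [-3.063, -0.695, 0.006]
contact_force: [-0.0, -0.4, 0.2]
grip_width: -0.0001
gripper_force: 0.0
```

Run:
```python
from h import *
f=grab('scene','s1'); o=r.get_obs(); print(o['tcp_pos'],o['contact_force'])
cv2.imwrite('pics/crop2.png',cv2.resize(f['image'][180:260,230:350,::-1],None,fx=6,fy=6,interpolation=cv2.INTER_CUBIC))
```

```text
[ 0.49470534 -0.02334106  0.08242577] [-0.0135565   0.10920866  0.12179944]
```

View pics/crop2.png

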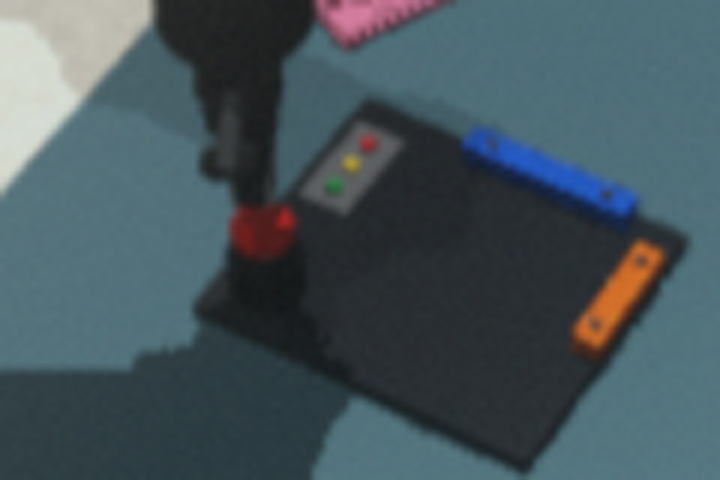

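The closed fingers, at crop (255,205), stand over the red plunger head at (265,230). Pressing.

Emit:
step_arm --pt "0 -2 12 0 0 0 0" --pt "0 -2 20 0 0 0 0" --pt "0 -2 25 0 0 0 0" --pt "0 -2 29 0 0 0 0" --pt "0 -2 32 0 0 0 0" --pt "0 -2 34 0 0 0 0" --pt "0 -2 34 0 0 0 0"

```text
clock: 2.45
tcp_pos: [0.4944, -0.021, 0.049]
orientation: [3.063, 0.695, -0.001]
contact_force: [-2.6, -2.1, 7.5]
grip_width: 0.0003
gripper_force: 3.8
```

Emit:
step_arm --pt "0 0 1 0 0 0 0" --pt "0 0 2 0 0 0 0" --pt "0 0 3 0 0 0 0" --pt "0 0 3 0 0 0 0"

```text
clock: 2.85
tcp_pos: [0.4945, -0.021, 0.0479]
orientation: [3.063, 0.695, -0.001]
contact_force: [-8.8, -0.2, 28.4]
grip_width: -0.0002
gripper_force: 14.2
```

Emit:
step_arm --pt "0 0 -15 0 0 0 0" --pt "0 0 -45 0 0 0 0" --pt "0 0 -90 0 0 0 10" --pt "45 -60 -90 0 0 0.05 30" --pt "73 -99 -90 0 0 0.095 55" --pt "100 -136 -90 0 0 0.095 55" --pt "127 -172 -90 0 0 0.095 55" --pt "154 -209 -90 0 0 0.095 55"

```text
clock: 3.65
tcp_pos: [0.5418, 0.2269, 0.1359]
orientation: [3.093, 0.549, 0.001]
contact_force: [0.3, 0.7, 0.1]
grip_width: 0.0553
gripper_force: 0.0
```

Run:
```python
from h import *
f=grab('scene','s2'); o=r.get_obs(); print(o['tcp_pos'],o['contact_force'])
cv2.imwrite('pics/crop3.png',cv2.resize(f['image'][130:260,230:420,::-1],None,fx=4,fy=4,interpolation=cv2.INTER_CUBIC))
```

```text
[0.54168298 0.23837016 0.13666412] [1.87297966 9.3577572  0.72917331]
```

View pics/crop3.png

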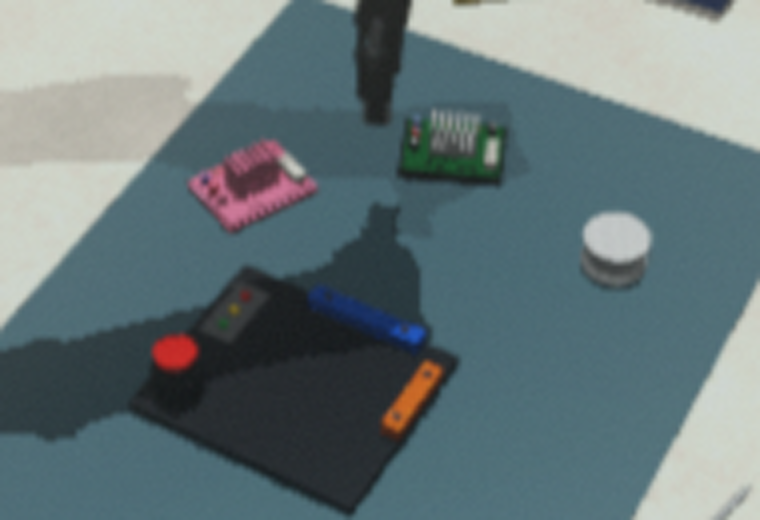

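The plunger is back up at (175,350) in the crop. The fingers, at (378,120), are short of the board, whose fins are at (455,130).

Emit:
step_arm --pt "24 -40 20 0 0 0 55" --pt "49 -81 40 0 0 0 55" --pt "49 -81 70 0 0 0 55" --pt "49 -81 70 0 0 0 55" --pt "49 -81 70 0 0 0 55"

```text
clock: 4.2
tcp_pos: [0.5593, 0.3168, 0.0653]
orientation: [3.092, 0.549, -0.003]
contact_force: [0.7, 0.6, -0.1]
grip_width: 0.0549
gripper_force: 0.0
```

Run:
```python
from h import *
f=grab('scene','s3'); o=r.get_obs(); print(o['tcp_pos'],o['orientation'])
cv2.imwrite('pics/crop4.png',cv2.resize(f['image'][130:190,305:385,::-1],None,fx=8,fy=8,interpolation=cv2.INTER_CUBIC))
```

```text
[0.56023479 0.31680318 0.06654518] [3.09285875e+00 5.47452150e-01 6.72870032e-04]
```

View pics/crop4.png

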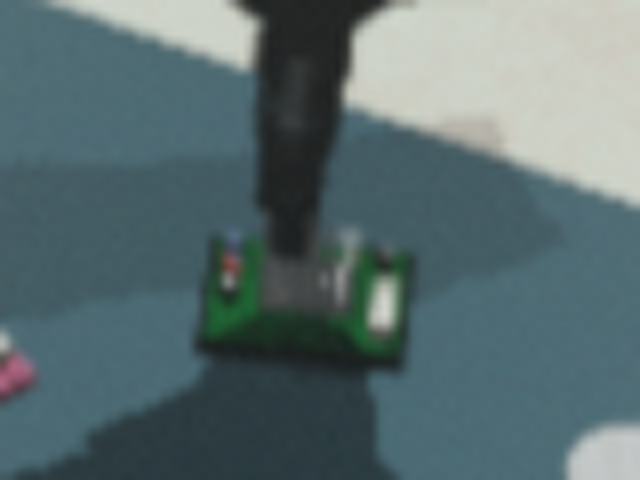

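The fingers stand over the heat sink (crop 300,240), slightly toward the robot's right. I correct by about 10 mm in y, then descend and grip.

Emit:
step_arm --pt "4 -9 0 0 0 0 55" --pt "4 -9 20 0 0 0 55" --pt "4 -9 38 0 0 0 55" --pt "4 -9 50 0 0 0 55" --pt "4 -9 52 0 0 0 40" --pt "4 -9 52 0 0 0 20" --pt "4 -9 52 0 0 0 10" --pt "4 -9 52 0 0 0 10" --grip_force 60

```text
clock: 5.05
tcp_pos: [0.5606, 0.328, 0.0145]
orientation: [-3.093, -0.549, -0.001]
contact_force: [-0.0, -0.3, -2.3]
grip_width: 0.0232
gripper_force: 60.1
```

Emit:
step_arm --pt "0 0 -15 0 0 0 10" --pt "0 0 -45 0 0 0 10" --pt "0 0 -80 0 0 0 10" --pt "-8 35 -80 0 0 0.08 10" --pt "-16 75 -80 0 0 0.18 10" --pt "-25 115 -80 0 0 0.28 10" --pt "-34 155 -80 0 0 0.37 10" --pt "-42 195 -80 0 0 0.37 10"

```text
clock: 5.85
tcp_pos: [0.5883, 0.129, 0.0955]
orientation: [-3.141, 0.032, -0.002]
contact_force: [1.4, 0.8, -0.8]
grip_width: 0.0231
gripper_force: 60.4
```

Emit:
step_arm --pt "5 40 0 0 0 0 10" --pt "10 77 0 0 0 0 10" --pt "10 77 25 0 0 0 10" --pt "10 77 45 0 0 0 10" --pt "10 77 45 0 0 0 10"

```text
clock: 6.35
tcp_pos: [0.5949, 0.0526, 0.0477]
orientation: [3.141, -0.029, -0.006]
contact_force: [-1.0, -0.4, -2.3]
grip_width: 0.0229
gripper_force: 60.3
```

Run:
```python
from h import *
f=grab('scene','s4'); o=r.get_obs(); print(o['tcp_pos'],o['orientation'],o['contact_force'],o['grip_width'])
a=f['image'][180:260,250:360,::-1]
cv2.imwrite('pics/crop5.png',cv2.resize(a,None,fx=7,fy=7,interpolation=cv2.INTER_CUBIC))
```

```text
[0.59591962 0.05319128 0.04903098] [-3.14146064e+00  2.84221265e-02  2.47066851e-03] [-0.13971432 -0.70969288 -0.82255327] 0.022906121590461306
```

View pics/crop5.png

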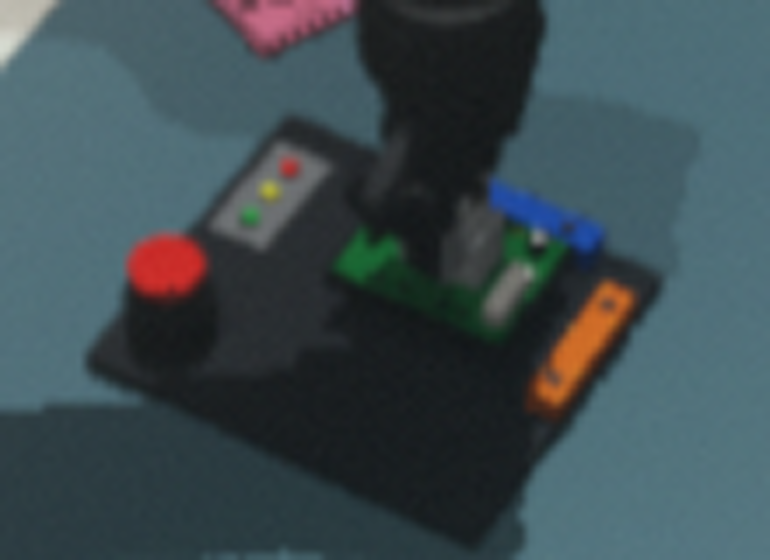

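The board is held and level over the plate. I measure its near-edge corners, at crop (335,270), (497,338) and (570,250), against the stops.

Run:
```python
from h import *
f=load('s4'); k=dict(u0=250,v0=180,s=7)
q=crop(f,[(335,270),(497,338),(570,250)],.044,**k); print(q, np.linalg.norm(np.diff(q,axis=0),axis=1), 'centre',(q[0]+q[2])/2)
a=np.radians(-1.2);M=np.array([[np.cos(a),-np.sin(a)],[np.sin(a),np.cos(a)]])
print('in jig',((q-[.5694,.0323])@M*1000).round(1))
s=crop(f,[(612,281),(532,404)],.026,**k); print('orange left top edge jig',((s-[.5694,.0323])@M*1000).round(1))
```

```text
[[0.55730833 0.02125621]
 [0.63771004 0.02136165]
 [0.64255027 0.08062661]] [0.08040177 0.05946228] centre [0.5999293  0.05094141]
in jig [[-11.9 -11.3]
 [ 68.5  -9.5]
 [ 72.1  49.8]]
orange left top edge jig [[ 90.   56.9]
 [ 92.4 -21. ]]
```

Emit:
step_arm --pt "0 0 10 0 0 0 10" --pt "0 0 17 0 0 0 10" --pt "0 0 20 0 0 0 10" --pt "0 0 22 0 0 0 10" --pt "0 0 23 0 0 0 10" --pt "0 0 23 0 0 0 10"

```text
clock: 7.0
tcp_pos: [0.5968, 0.0532, 0.0261]
orientation: [-3.141, 0.028, -0.001]
contact_force: [0.1, -0.2, -1.7]
grip_width: 0.023
gripper_force: 60.5
```

Emit:
step_arm --pt "0 0 1 0 0 0 10" --pt "0 0 2 0 0 0 10" --pt "0 0 2 0 0 0 10"

```text
clock: 7.3
tcp_pos: [0.5971, 0.0533, 0.0259]
orientation: [3.141, -0.029, 0.002]
contact_force: [-5.1, -0.5, 14.9]
grip_width: 0.0227
gripper_force: 62.5
```

Emit:
step_arm --pt "0 -3 -1 0 0 0 10" --pt "0 -6 -1 0 0 0 10" --pt "0 -9 -1 0 0 0 10" --pt "0 -10 -1 0 0 0 10" --pt "0 -11 -1 0 0 0 10"

```text
clock: 7.8
tcp_pos: [0.598, 0.0635, 0.026]
orientation: [3.141, -0.029, 0.003]
contact_force: [-0.7, -3.8, 7.3]
grip_width: 0.0228
gripper_force: 61.6
```

Emit:
step_arm --pt "0 -1 0 0 0 0 10" --pt "0 -2 0 0 0 0 10" --pt "0 -3 0 0 0 0 10" --pt "0 -3 0 0 0 0 10"

```text
clock: 8.2
tcp_pos: [0.5979, 0.0638, 0.026]
orientation: [3.138, -0.033, 0.002]
contact_force: [-0.7, -7.0, 9.3]
grip_width: 0.0229
gripper_force: 61.8
```

Emit:
step_arm --pt "3 -1 0 0 0 0 10" --pt "6 -1 0 0 0 0 10" --pt "8 -1 0 0 0 0 10" --pt "10 -1 0 0 0 0 10" --pt "12 -1 0 0 0 0 10" --pt "12 -1 0 0 0 0 10"

```text
clock: 8.8
tcp_pos: [0.6083, 0.0636, 0.026]
orientation: [3.137, -0.034, -0.003]
contact_force: [-6.3, -10.6, 15.5]
grip_width: 0.0228
gripper_force: 62.7
```

Emit:
step_arm --pt "2 -1 0 0 0 0 10" --pt "4 -2 -0.5 0 0 0 10" --pt "5 -2 -0.5 0 0 0 10" --pt "5 -2 -0.5 0 0 0 10"

```text
clock: 9.2
tcp_pos: [0.6085, 0.0637, 0.0261]
orientation: [3.133, -0.036, -0.018]
contact_force: [-21.3, -12.5, 28.7]
grip_width: 0.0231
gripper_force: 64.3
```

Run:
```python
from h import *
o=r.get_obs(); print(o['tcp_pos'],o['orientation'],o['contact_force'],o['moment'])
f=grab('scene','s5')
cv2.imwrite('pics/crop6.png',cv2.resize(f['image'][180:260,250:360,::-1],None,fx=7,fy=7,interpolation=cv2.INTER_CUBIC))
```

```text
[0.60853167 0.06372891 0.02610334] [ 3.13332393 -0.03615248 -0.01781647] [-21.32557871 -12.54267199  28.66826203] [-2.26356849  3.85737179 -0.27759486]
```

View pics/crop6.png

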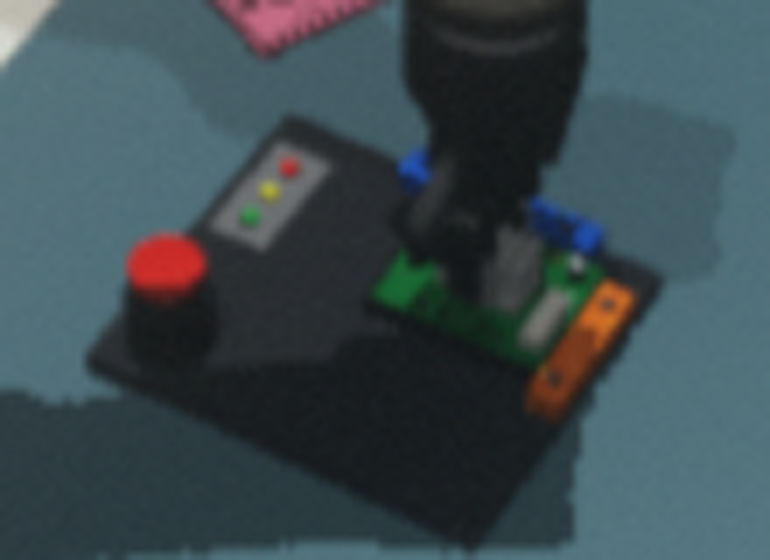

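The board sits in the corner against both stops: blue at (570,225), orange at (580,345). I ease the down and x push slightly so that it stays flat.

Emit:
step_arm --pt "-1 0 -1 0 0 0 10" --pt "-1.5 -1 -1.5 0 0 0 10" --pt "-1.5 -1 -1.5 0 0 0 10" --pt "-1.5 -1 -1.5 0 0 0 10"

```text
clock: 9.65
tcp_pos: [0.6086, 0.0639, 0.0264]
orientation: [3.133, -0.037, -0.013]
contact_force: [-10.4, -12.7, 12.7]
grip_width: 0.023
gripper_force: 62.1
```

Emit:
step_arm --pt "0.5 -0.5 0 0 0 0 10" --pt "0.5 -0.5 0 0 0 0 10" --pt "0.5 -0.5 0 0 0 0 10" --pt "0.5 -0.5 0 0 0 0 10" --pt "0.5 -0.5 0 0 0 0 10" --pt "0.5 -0.5 0 0 0 0 10" --pt "0.5 -0.5 0 0 0 0 10" --pt "0.5 -0.5 0 0 0 0 10"

```text
clock: 10.45
tcp_pos: [0.6086, 0.0639, 0.0264]
orientation: [3.132, -0.037, -0.015]
contact_force: [-12.7, -14.8, 14.0]
grip_width: 0.0229
gripper_force: 62.5
```

Steady: about 13 N against the orange stop, 15 N against the blue one, and no motion.

```bash
python3 -c "
from bench import r
print(r.hand_in())"
```

```text
the job is handed in; nothing more can be done
None
```

I pressed the red plunger to its stop and it sprang back up. The green board is now held in the jig corner, pushed against the orange stop with about 13 N and the blue stop with about 15 N. I handed it in at 10.5 s, and the arm did not touch the blue board, reel, screwdriver or tin.

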